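# Fit the tube head to the bench mixer

## Robot

A 7-joint arm with a two-finger parallel gripper is mounted at the origin on the work surface. World frame = base frame: x ahead of the robot, y to its left, z up, the work surface at z = 0. Lengths are in mm, angles in degrees, forces in N, time in s.
With the tool pointing down it reaches from about 425 to 925 mm from the base axis. Payload 6.8 kg.
Tool frame: the origin (TCP) lies midway between the tips of the shut fingers; the grasp point (between the pads) lies 19 mm behind it; z points along the fingers, y is the line along which they close (so a half turn about z gives the same grasp; the last joint's range is limited). The gripper opens to 85 mm and grips with 20 to 120 N. Pads are 22 mm wide; open, the fingers measure 114 mm over their backs; the gripper's body (76 mm by 85 mm) begins 54 mm behind the grasp point. The pads swing forward as they close: fully open they stand 13 mm farther back than shut.
Start: joints at [59.066, 27.33, 1.283, 89.118, -0.659, 63.558, -4.761], TCP at [282.502, -613.058, 231.308] pointing down, gripper open.
Joint ranges: [-169.35, 169.35], [-19.33, 120.38], [-80.79, 83.38], [13.8, 139.57], [-78.32, 258.32], [9.67, 109.79], [-169.56, 169.56]. Speed limits (degrees/s): [136.94, 136.94, 180, 180, 180, 180, 180].

## Interface

Orientations are given as [roll, pitch, yaw] about the fixed x, y, z axes, in that order (R = Rz(yaw) Ry(pitch) Rx(roll)).
In Python, from rig import observe, grab_frame, get_calibration, job_done gives the robot as it stands.
- The arm moves only by the tool apply_moves, never from a script. Its argument "deltas" is a list of rows, each a list of 3 entries, a list of its own where there are three numbers: the closure in counts, from 0 (fully open) to 255 (shut), then the shift along the tool's x, y, z in m, then the turn, a rotation vector about the tool's x, y, z in degrees. In form: [[hand, [dx, dy, dz], [wx, wy, wz]], ...]. A call has 1 to 12 rows; each row is the pose to reach, as a shift and turn from the pose commanded when the call began, along the tool's axes at that moment; what a row does not reach only later rows make up. A row lasts 1/8 s, in which the tool goes at most 62.5 mm and 10.7 degrees, less where a joint would pass 70% of its speed; a pose out of reach is approached as far as the arm can. A call with a gripper value outside its range is refused whole. The fingers move at their own pace and stop on an object; the grip force is fixed at half the most. Time passes only in rows, so rows that repeat a pose let the fingers close. It gives the time, the measured TCP pose, the force, the opening and the grip force at its end, in the units of the state.
- observe(): the state, without advancing time (a new reading comes with each control period).
- grab_frame(name): name is "side" or "top" or "wrist"; returns (picture, depth): 420x560x3 uint8, red, green, blue; 420x560 float32, mm along the optical axis (not along the pixel's ray), 0 where there is no reading.
- get_calibration(name): a dict with "vfov" (degrees; the focal length in pixels is half the picture's height over the tangent of half this angle, whatever the lens; pixels are square), "cx", "cy" (the principal point, pixels), "origin" and "orientation" of the camera in the world. Camera axes: x right, y up, looking along -z (the intrinsics and any distortion apply to the point x, -y, -z); pixel columns grow to the right and rows downward; lengths in mm; the calibration is good to about 2 mm. A picture is of the moment at which its call begins: read the wrist's pose just before it. get_calibration takes no time and is no camera call; for the wrist camera it gives the pose at the moment of the call.
- job_done(): hands the job in; it is judged then, once.
The state is a dict: "t": time; "joint_positions": joint angles; "qd": joint speeds; "tau": joint torques, N m; "eef_pos": TCP position; "orientation": TCP orientation; "wrist_force": force on the tool from outside, world axes, zero at the start; "moment": the same for the moment, N m; "opening": opening from 0.0 (shut) to 1.0 (fully open); "grip_force": force on a finger pad.
Only numpy, scipy, OpenCV 4.12 (cv2) and the standard library are available. Lean on these libraries where they do the work, as an engineer would, in place of code of your own. Each camera call takes 0.05 s, during which the arm holds its last target. There are 200 camera calls.

## Task

Lift the tube head out of its blue stand by its bar grip and fit it on the bench mixer: turn it until its flat-sided tang matches the slot in the drive hub and thread it gently through until the disc sits fully home, flat on the hub; never force or wrench it, and press with no more than about 10 N so that the hub's spring is not crushed. Leave it there, released, and do not disturb the other things on the bench.

Things in the scene. Friction and masses are not known exactly. Their poses are not given: they have to be found in the camera images.
- head: grey tube head: disc 90 mm wide, 8 mm thick, with an upright bar grip on top (40 mm long along its x, 12 mm thick along y, 8 to 48 mm above the origin). Below it a steel tang. Origin: centre of the disc's underside, which is the seat face; z up. 0.2 to 0.33 kg. A half turn about z leaves bar and tang the same. Starts hanging in the stand
- tang_end (a point): centre of the lower end of the head's flat-sided tang, 30 mm below the head's origin. The tang is 20 mm along the head's x, 12 mm along its y and 30 mm long, its last 3 mm stepped in to 18 x 10 mm. Axes are the head's
- stand: blue storage block 100 x 100 mm, 50 mm tall, with a round 30 mm hole in its middle in which the tang hangs loosely, the disc resting on the block. Origin under its centre. Fixed
- neck (a joint): how far the hub is pressed down on its spring, m: 0 at rest, stop at 0.008; the spring is preloaded with about 1 N and takes 2 N more per mm
- mixer: white bench mixer, fixed, 213 mm (x) by 150 mm (y), housing 85 mm tall; front with blue knob faces its -x. Origin at the bottom, z up. Its round aluminium drive hub stands on top. A brake holds the hub against turning up to 0.2 N m; the hub gives downwards on a spring
- mixer_socket (a point): centre of the upper face of the hub (54 mm wide, face 125 mm above the table). Axes: the housing's, NOT the slot's. An upright rectangular slot 22 x 14 mm, 36 mm deep, takes the tang (1 mm play each side). Its long side stands up to 0.95 rad either way from the housing's x axis: this angle is not measured, it must be seen or felt for
- reagent: amber glass bottle with black cap, 48 mm wide, 85 mm tall, origin at the centre of its foot; bystander
- vial_a: glass vial with white cap, 24 mm wide, 55 mm tall, origin at its foot; bystander
- vial_b: second, equal glass vial; bystander
- tape: orange tape roll lying flat, 60 mm wide, 19 mm tall, origin under its centre; bystander
- tube_rack: blue tube rack 200 x 90 mm, 62 mm tall with its tubes, origin under its centre; bystander
- tip_box: blue pipette tip box 120 x 85 mm, 66 mm tall, origin under its centre; bystander
Mind the look-alikes: they are no part of the job. What is shaped like the stand but turquoise is not meant.

How it is judged:
By the outcome, as a careful person would: the job done as asked, in the order asked, and still so for the second after the job is handed in, with the robot touching nothing.
It also fails if it takes over 64 s, if anything falls off the work surface, if the arm or the gripper's body presses on something with over 40 N, if the wrist force passes 120 N, or if a joint passes its speed limit or range.

## Working session

There is one attempt and no reset: what is moved stays moved. The work goes in short steps, Python scripts to look and compute and a tool call to move; the robot and the scene stay as the last step left them, time stands still between calls to the robot, and variables do not carry over. Pictures are saved under pics/ and viewed, at most 10 in all, crops included, and the job is handed in when it is done.

Besides the shell and the picture viewer there is one more tool, called by a JSON object that holds its "fn" and its "kwargs". apply_moves: Moves the arm, as the interface text tells. Its arguments: {"type":"object","properties":{"deltas":{"type":"array"}},"required":["deltas"]}

```bash
mkdir -p pics; ls
python3 - <<'E'
from rig import *
import cv2,numpy as np
print(observe())
for n in("side","top"):
    im,d=grab_frame(n); cv2.imwrite(f"pics/{n}0.png",im[:,:,::-1]); np.save(f"{n}0.npy",d)
    print(n,get_calibration(n))
print(get_calibration("wrist"))
E
```

```text
pics
{'t': 0.0, 'joint_positions': array([59.06374016, 27.37728653,  1.28158337, 89.17779031, -0.65996443,
       63.55844663, -4.76122305]), 'qd': array([-0.02280573, -0.01366918, -0.03923143,  0.10307287, -0.04063361,
       -0.1088536 , -0.03344774]), 'tau': array([-1.09996501e-03, -5.96448040e+01,  1.60743713e+00, -2.81195194e+01,
        1.23511639e-02,  9.44337604e-03,  2.14606445e-05]), 'eef_pos': array([ 282.24348646, -612.50654651,  230.31265516]), 'orientation': array([-1.79894120e+02,  7.73276993e-03,  2.47419849e+01]), 'wrist_force': array([ 0.09976151, -1.14037718, -0.22394077]), 'moment': array([ 0.02673985, -0.00308046, -0.05406682]), 'grip_force': 0.0, 'opening': 1.0005330860328194}
side {'vfov': 47.36126552917437, 'cx': 280.7450992311602, 'cy': 207.08046410916825, 'origin': array([ 199.06134508, 1138.74411783,  762.11593691]), 'orientation': array([  58.58305899,   -0.78892118, -158.34667736])}
top {'vfov': 48.85676697332619, 'cx': 281.27142586638917, 'cy': 205.77449325976988, 'origin': array([ 343.60874854,   66.86188313, 1567.53368932]), 'orientation': array([  8.94498135,   1.06028854, -90.80951841])}
{'vfov': 65.87064474029368, 'cx': 281.11938924018364, 'cy': 210.81263177594457, 'origin': array([ 351.31185708, -581.08357864,  371.95909092]), 'orientation': array([-17.32859291,   0.11565954, -65.22704279])}
```

View pics/top0.png

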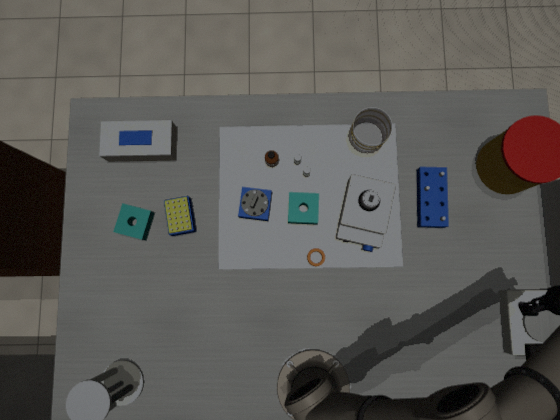

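View pics/side0.png

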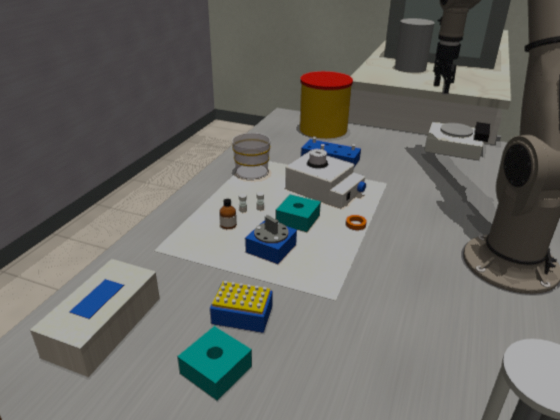

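The top view shows the head in its blue stand at about (255,203), the turquoise decoy at (304,208), and the hub at (369,200) with a dark slot. The robot base is at the bottom centre. Next I'll turn these pixels into positions.

```bash
cat > h.py <<'E'
from rig import *
import cv2,numpy as np
from scipy.spatial.transform import Rotation as R
def cloud(d,c):
    f=d.shape[0]/2/np.tan(np.radians(c["vfov"]/2))
    v,u=np.mgrid[:d.shape[0],:d.shape[1]]
    P=np.stack([(u-c["cx"])/f*d,-(v-c["cy"])/f*d,-d],-1)
    W=P@R.from_euler("xyz",c["orientation"],degrees=True).as_matrix().T+c["origin"]
    W[d<=0]=np.nan
    return W
def rect(p):
    p=p[:,:2].astype(np.float32); return cv2.minAreaRect(p)
E
python3 - <<'E'
from h import *
W=cloud(np.load("top0.npy"),get_calibration("top"))
np.set_printoptions(precision=1,suppress=True)
def reg(u0,u1,v0,v1,z0,z1):
    p=W[v0:v1,u0:u1].reshape(-1,3); return p[(p[:,2]>z0)&(p[:,2]<z1)]
for n,a in dict(disc=(232,278,180,226,54,75),bar=(232,278,180,226,85,120),hub=(350,390,180,222,110,145),stand=(232,278,180,226,35,53.9),mixer=(330,402,165,252,75,100),table=(225,240,240,260,-20,20)).items():
    p=reg(*a); print(n,len(p),p.mean(0) if len(p) else'',p[:,2].min(),p[:,2].max(),rect(p), R.from_euler("xyz",[0,0,0]).as_matrix()[0,0])
im=cv2.imread("pics/top0.png")
cv2.imwrite("pics/crop.png",np.hstack([cv2.resize(im[170:240,220:290],(390,390),interpolation=2),cv2.resize(im[175:225,345:395],(390,390),interpolation=2)]))
E
```

```text
disc 470 [594.5 179.5  58.5] 54.065588437371844 74.70136749594712 ((595.3316650390625, 180.66200256347656), (98.44921112060547, 98.62415313720703), 81.08340454101562) 1.0
bar 52 [594.4 180.   96.7] 85.04457244693526 104.54609478440989 ((595.606201171875, 179.82041931152344), (12.15389633178711, 40.28462219238281), 65.87918090820312) 1.0
hub 218 [ 590.8 -191.7  123.7] 110.07617291679753 131.9805217624396 ((591.2549438476562, -192.4024658203125), (52.00453567504883, 52.76594924926758), 2.0447919368743896) 1.0
stand 386 [592.1 179.3  49.1] 35.98861872816883 53.88158208128766 ((595.7814331054688, 180.40411376953125), (100.64456939697266, 101.17945098876953), 81.91585540771484) 1.0
mixer 2141 [ 578.1 -188.6   84.9] 75.00541778927686 99.83941712107685 ((582.06005859375, -190.3934783935547), (150.21426391601562, 171.06800842285156), 75.84671020507812) 1.0
table 299 [443.7 261.5   0.2] -10.000644963675995 9.871850084206017 ((443.8731994628906, 261.6899108886719), (49.716575622558594, 65.12168884277344), 89.82154846191406) 1.0
```

View pics/crop.png

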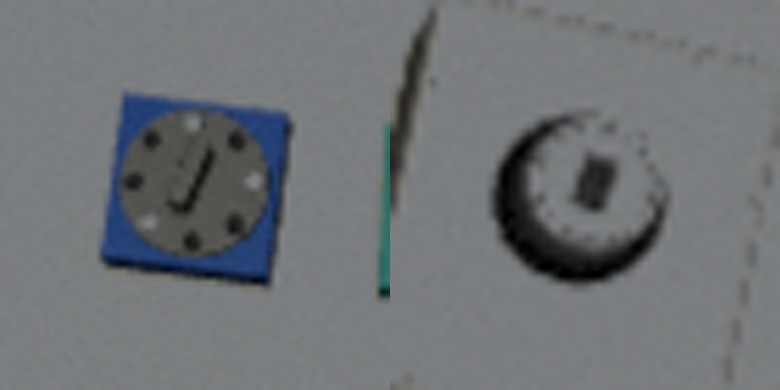

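```bash
cat >> h.py <<'E'
def delta(pos,yaw,s=None):
    s=s or observe(); A=R.from_euler("xyz",s["orientation"],degrees=True); B=R.from_euler("xyz",[180,0,yaw],degrees=True)
    print("shift m",np.round(A.inv().apply(np.array(pos)-s["eef_pos"])/1000,4),"turn",np.round((A.inv()*B).as_rotvec(degrees=True),2))
E
python3 -c "
from h import *
delta([591,-192,245],-14)"
```

```text
shift m [ 0.4564 -0.2527 -0.0142] turn [-0.09  0.04 38.74]
```

{"fn": "apply_moves", "kwargs": {"deltas": [[0,[0.046,-0.025,-0.014],[0,0,4]],[0,[0.091,-0.05,-0.014],[0,0,8]],[0,[0.137,-0.076,-0.014],[0,0,12]],[0,[0.183,-0.101,-0.014],[0,0,16]],[0,[0.228,-0.126,-0.014],[0,0,20]],[0,[0.274,-0.151,-0.014],[0,0,24]],[0,[0.32,-0.177,-0.014],[0,0,28]],[0,[0.365,-0.202,-0.014],[0,0,32]],[0,[0.411,-0.228,-0.014],[0,0,36]],[0,[0.44,-0.244,-0.014],[0,0,38.7]],[0,[0.456,-0.253,-0.014],[0,0,38.7]],[0,[0.456,-0.253,-0.014],[0,0,38.7]]]}}

```text
t: 1.6
eef_pos: [590.9, -191.7, 244.9]
orientation: [-180.0, 0.0, -13.8]
wrist_force: [-0.8, 1.0, -0.5]
opening: 1.0
grip_force: 0.0
```

{"fn": "apply_moves", "kwargs": {"deltas": [[0,[0,0,0],[0,0,0]],[0,[0,0,0],[0,0,0]],[0,[0,0,0],[0,0,0]]]}}

```text
t: 1.98
eef_pos: [590.3, -193.6, 245.4]
orientation: [180.0, -0.0, -14.1]
wrist_force: [-0.2, 0.7, 0.1]
opening: 0.998
grip_force: 0.0
```

Run:
```python
from h import *
np.set_printoptions(precision=1,suppress=True)
s=observe(); print(s["t"],s["eef_pos"],s["orientation"],s["joint_positions"],s["wrist_force"])
c=get_calibration("wrist"); im,d=grab_frame("wrist")
np.savez("w1.npz",im=im,d=d,**c)
W=cloud(d,c)
cv2.imwrite("pics/w1.png",im[:,:,::-1])
m=(W[...,2]>115)&(W[...,2]<135)&(np.hypot(W[...,0]-591,W[...,1]+192)<45)
p=W[m]; print(len(p),np.median(p,0),rect(p))
m=(np.hypot(W[...,0]-591,W[...,1]+192)<20)&(W[...,2]<118)
p=W[m]; print(len(p),np.median(p,0))
```

```text
1.975 [ 590.3 -193.6  245.4] [180.   -0.  -14.1] [ 13.9  21.6  -2.   95.9   0.9  62.5 -92.4] [-0.2  0.7  0.1]
2749 [ 594.2 -192.4  123.8] ((593.052734375, -192.10491943359375), (53.08970642089844, 53.40241622924805), 30.86035919189453)
372 [ 584.9 -190.    89.7]
```

View pics/w1.png

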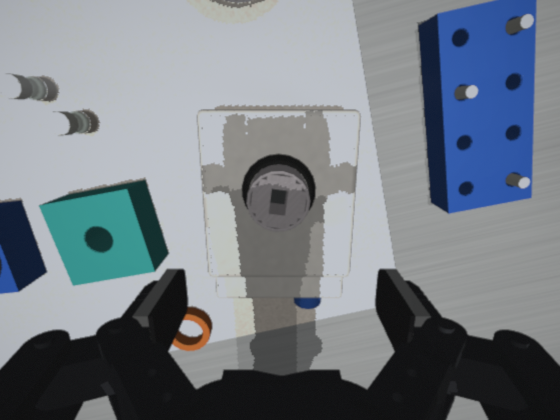

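The hub is at (279,200) and its slot at (279,202), nearly upright in this view. I'll project the slot mouth onto the hub face plane and fit it.

```bash
cat >> h.py <<'E'
def ontoplane(im,c,z,x0,y0,half,res):
    "ortho view of plane z: rows go -x.. cols -y ; res px/mm"
    n=int(2*half*res); g=(np.arange(n)+.5)/res-half
    X,Y=np.meshgrid(-g,-g,indexing="ij"); P=np.stack([x0+X,y0+Y,np.full_like(X,z)],-1)
    f=im.shape[0]/2/np.tan(np.radians(c["vfov"]/2))
    Q=(P-c["origin"])@R.from_euler("xyz",c["orientation"],degrees=True).as_matrix()
    u=c["cx"]+f*Q[...,0]/-Q[...,2]; v=c["cy"]-f*Q[...,1]/-Q[...,2]
    return cv2.remap(im,u.astype(np.float32),v.astype(np.float32),cv2.INTER_CUBIC)
E
python3 - <<'E'
from h import *
z=np.load("w1.npz"); c={k:z[k] for k in("vfov","cx","cy","origin","orientation")}
o=ontoplane(z["im"],c,124,593,-192,32,9); g=cv2.cvtColor(o,cv2.COLOR_RGB2GRAY)
D=ontoplane(z["d"],c,124,593,-192,32,9)
cv2.imwrite("pics/slot.png",o[:,:,::-1])
for name,m in(("dark",(g<60)),):
  for t in(45,55,65,75):
    m=(g<t).astype(np.uint8); n,l,st,ce=cv2.connectedComponentsWithStats(m)
    k=[i for i in range(1,n) if 500<st[i,4]<40000 and np.hypot(*(ce[i]-288))<80]
    for i in k:
        r=cv2.minAreaRect(np.argwhere(l==i)[:,::-1].astype(np.float32)); (a,b),(w,h),an=r
        print(t,593-(b/9-32),-192-(a/9-32),w/9,h/9,an,"area",st[i,4]/81)
E
```

```text
45 597.2203030056423 -192.58812459309897 10.997291564941406 10.62590111626519 21.801410675048828 area 112.62962962962963
55 597.0763346354166 -192.75919596354166 11.965198092990452 11.52890353732639 21.630887985229492 area 133.20987654320987
65 596.9141743977865 -192.7855190700955 12.656367831759983 12.477880689832899 21.4129695892334 area 152.50617283950618
75 592.9512532552084 -191.3618638780382 13.459199693467882 21.45638190375434 21.571308135986328 area 276.95061728395063
```

View pics/slot.png

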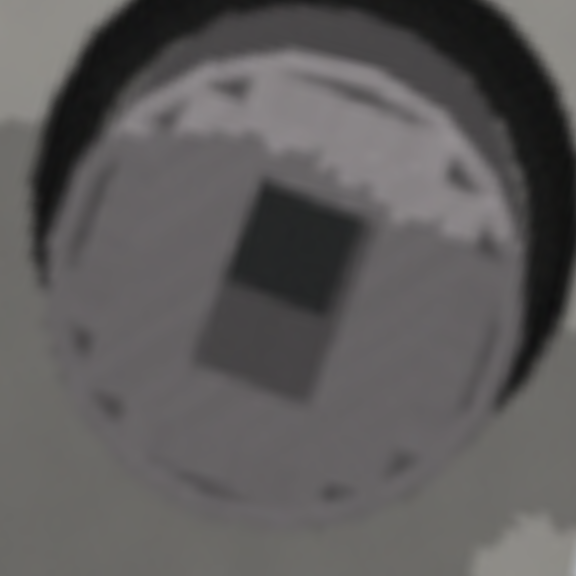

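The slot measures 21.5 x 13.5 mm, with its centre near (593,-191.4) and its long side at yaw about -21.6°. Now I'll go above the head.

```bash
python3 -c "
from h import *
delta([594,180,238],-24)"
```

```text
shift m [-0.087  -0.363   0.0073] turn [ 0.01 -0.    9.97]
```

{"fn": "apply_moves", "kwargs": {"deltas": [[0,[-0.01,-0.04,0],[0,0,1]],[0,[-0.02,-0.085,0],[0,0,3]],[0,[-0.032,-0.135,0.002],[0,0,5]],[0,[-0.044,-0.185,0.004],[0,0,7]],[0,[-0.056,-0.235,0.005],[0,0,8]],[0,[-0.067,-0.28,0.007],[0,0,9]],[0,[-0.077,-0.32,0.007],[0,0,10]],[0,[-0.084,-0.35,0.007],[0,0,10]],[0,[-0.087,-0.363,0.007],[0,0,10]],[0,[-0.087,-0.363,0.007],[0,0,10]],[0,[-0.087,-0.363,0.007],[0,0,10]],[0,[-0.087,-0.363,0.007],[0,0,10]]]}}

```text
t: 3.52
eef_pos: [594.3, 179.0, 238.4]
orientation: [180.0, -0.0, -24.1]
wrist_force: [-0.0, 0.8, 0.6]
opening: 1.001
grip_force: 0.0
```

Run:
```python
from h import *
np.set_printoptions(precision=1,suppress=True)
s=observe(); print(s["t"],s["eef_pos"],s["orientation"],s["joint_positions"],s["wrist_force"])
c=get_calibration("wrist"); im,d=grab_frame("wrist")
np.savez("w2.npz",im=im,d=d,**c)
W=cloud(d,c)
r=np.hypot(W[...,0]-594,W[...,1]-180)
for a,b,q in((92,104,40),(54,62,60),(44,52,80)):
    p=W[(W[...,2]>a)&(W[...,2]<b)&(r<q)]; print(len(p),np.median(p,0),rect(p))
o=[ontoplane(im,c,z,594,180,h,390/2/h) for z,h in((98,35),(58,70))]
cv2.imwrite("pics/head.png",np.hstack(o)[:,:,::-1])
```

```text
3.525 [594.3 179.  238.4] [180.   -0.  -24.1] [ -16.4   22.2   -8.1   96.1    3.5   62.  -139.6] [-0.   0.8  0.6]
561 [597.6 181.3  96.7] ((596.6968994140625, 181.81454467773438), (11.099908828735352, 40.30970764160156), 65.96202850341797)
5249 [600.  178.6  56.9] ((596.824951171875, 181.67080688476562), (89.10490417480469, 89.03202056884766), 67.12568664550781)
3112 [617.4 170.8  48.9] ((596.4141235351562, 181.80421447753906), (100.39292907714844, 100.5238037109375), 82.00746154785156)
```

View pics/head.png

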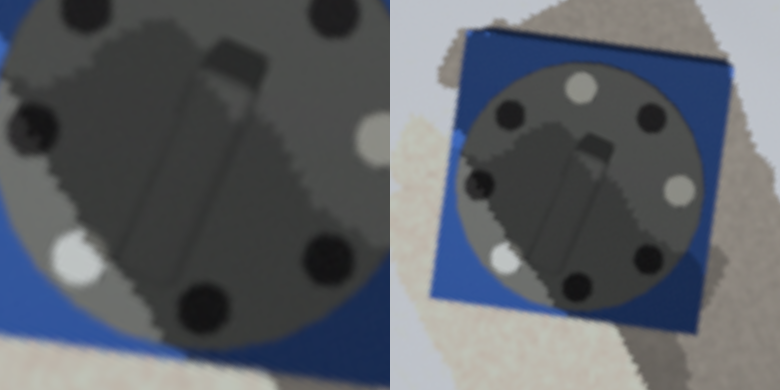

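The bar lies from (230,50) to (155,270) in the left panel: head centre (596.8,181.7), yaw -24°. I'll descend onto it, close the fingers and lift a little.

```bash
python3 -c "
from h import *
delta([596.7,181.6,68],-24)"
```

```text
shift m [ 0.0013 -0.0031  0.1704] turn [ 0.02 -0.02 -0.07]
```

{"fn": "apply_moves", "kwargs": {"deltas": [[0,[0.001,-0.003,0.025],[0,0,0]],[0,[0.001,-0.003,0.06],[0,0,0]],[0,[0.001,-0.003,0.095],[0,0,0]],[0,[0.001,-0.003,0.125],[0,0,0]],[0,[0.001,-0.003,0.15],[0,0,0]],[0,[0.001,-0.003,0.165],[0,0,0]],[0,[0.001,-0.003,0.17],[0,0,0]],[0,[0.001,-0.003,0.17],[0,0,0]],[120,[0.001,-0.003,0.17],[0,0,0]],[160,[0.001,-0.003,0.17],[0,0,0]],[180,[0.001,-0.003,0.17],[0,0,0]],[200,[0.001,-0.003,0.17],[0,0,0]]]}}

```text
t: 5.08
eef_pos: [596.1, 183.2, 68.5]
orientation: [-180.0, -0.0, -24.0]
wrist_force: [-0.2, 0.3, -0.4]
opening: 0.215
grip_force: 0.0
```

{"fn": "apply_moves", "kwargs": {"deltas": [[215,[0,0,0],[0,0,0]],[230,[0,0,0],[0,0,0]],[255,[0,0,0],[0,0,0]],[255,[0,0,0],[0,0,0]],[255,[0,0,0],[0,0,0]],[255,[0,0,0],[0,0,0]]]}}

```text
t: 5.82
eef_pos: [596.1, 183.1, 68.4]
orientation: [-180.0, -0.0, -24.0]
wrist_force: [-2.1, -1.4, 5.0]
opening: 0.131
grip_force: 60.5
```

{"fn": "apply_moves", "kwargs": {"deltas": [[255,[0,0,-0.005],[0,0,0]],[255,[0,0,-0.015],[0,0,0]],[255,[0,0,-0.03],[0,0,0]],[255,[0,0,-0.05],[0,0,0]],[255,[0,0,-0.075],[0,0,0]],[255,[0,0,-0.1],[0,0,0]],[255,[0,0,-0.12],[0,0,0]],[255,[0,0,-0.135],[0,0,0]],[255,[0,0,-0.142],[0,0,0]],[255,[0,0,-0.147],[0,0,0]],[255,[0,0,-0.147],[0,0,0]],[255,[0,0,-0.147],[0,0,0]]]}}

```text
t: 7.32
eef_pos: [595.7, 183.0, 214.6]
orientation: [179.9, 0.1, -24.0]
wrist_force: [-0.5, 1.0, -3.4]
opening: 0.133
grip_force: 59.7
```

Run:
```python
from h import *
np.set_printoptions(precision=2,suppress=True)
s=observe(); print(s["t"],s["eef_pos"],s["orientation"],s["wrist_force"],s["moment"],s["opening"],s["grip_force"])
c=get_calibration("wrist"); im,d=grab_frame("wrist")
np.savez("w3.npz",im=im,d=d,**c)
W=cloud(d,c)
A=R.from_euler("xyz",s["orientation"],degrees=True)
T=(W-s["eef_pos"])@A.as_matrix()   # tool frame
cv2.imwrite("pics/w3.png",im[:,:,::-1])
m=(T[...,2]>5)&(T[...,2]<20)&(np.hypot(T[...,0],T[...,1])<60)
p=T[m]; print(len(p),np.median(p,0),p.min(0),p.max(0),cv2.minEnclosingCircle(p[:,:2].astype(np.float32)))
B=np.c_[p[:,:2],np.ones(len(p))]; k=np.linalg.lstsq(B,p[:,2],rcond=None)[0]; print("plane tilt",np.degrees(k[:2]),k[2], np.std(p[:,2]-B@k))
delta([593,-191.4,215],-21.6)
```

```text
7.325 [595.68 182.99 214.55] [179.95   0.05 -23.96] [-0.48  1.03 -3.4 ] [-0.02  0.   -0.01] 0.13287923902497267 59.70417380332947
13981 [17.41  0.57 11.51] [-27.86 -44.37   5.01] [46.13 45.01 19.46] ((1.1912646293640137, 0.509580671787262), 45.00566864013672)
plane tilt [ 0.21 -0.05] 11.428548621662214 1.012743202659153
shift m [ 0.15  0.34 -0.  ] turn [ 0.05  0.05 -2.36]
```

View pics/w3.png

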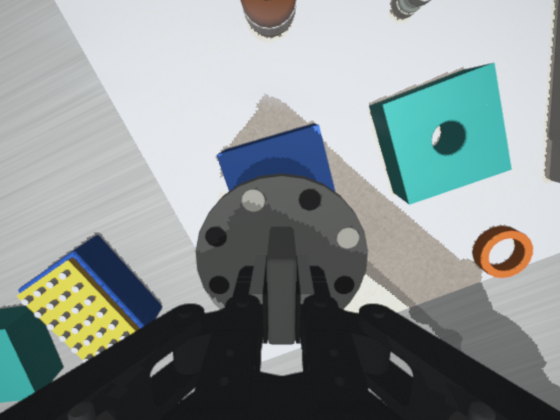

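The head is held square: disc centre at (1.2, 0.5) mm in the tool frame, tilt about 0.2°, and about 0.3 kg of load. I'll carry it above the hub with that offset taken out.

```bash
python3 -c "
from h import *
delta([592.1,-190.5,200],-21.6)"
```

```text
shift m [0.1484 0.3428 0.0147] turn [ 0.05  0.05 -2.36]
```

{"fn": "apply_moves", "kwargs": {"deltas": [[255,[0.01,0.023,0],[0,0,0]],[255,[0.025,0.057,0],[0,0,0]],[255,[0.043,0.1,0],[0,0,-1]],[255,[0.062,0.143,0],[0,0,-2]],[255,[0.08,0.186,0],[0,0,-2.4]],[255,[0.099,0.229,0],[0,0,-2.4]],[255,[0.117,0.27,0],[0,0,-2.4]],[255,[0.132,0.305,0],[0,0,-2.4]],[255,[0.142,0.328,0],[0,0,-2.4]],[255,[0.147,0.34,0.005],[0,0,-2.4]],[255,[0.1484,0.3428,0.01],[0,0,-2.4]],[255,[0.1484,0.3428,0.0147],[0,0,-2.4]]]}}

```text
t: 8.88
eef_pos: [592.5, -189.0, 199.9]
orientation: [-180.0, 0.1, -21.5]
wrist_force: [-0.4, 0.2, -1.7]
opening: 0.13
grip_force: 59.6
```

{"fn": "apply_moves", "kwargs": {"deltas": [[255,[0,0,0],[0,0,0]],[255,[0,0,0],[0,0,0]],[255,[0,0,0],[0,0,0]],[255,[0,0,0],[0,0,0]]]}}

```text
t: 9.38
eef_pos: [592.6, -190.3, 200.8]
orientation: [-180.0, -0.0, -21.6]
wrist_force: [-0.0, 0.9, -1.5]
opening: 0.13
grip_force: 59.6
```

Run:
```python
from h import *
np.set_printoptions(precision=2,suppress=True)
s=observe(); print(s["t"],s["eef_pos"],s["orientation"],s["wrist_force"],s["moment"],s["joint_positions"])
delta([592.1,-190.5,178],-21.6)
im,d=grab_frame("side"); v=im[100:220,250:410]
cv2.imwrite("pics/s4.png",cv2.resize(v,(800,600),interpolation=2)[:,:,::-1])
```

```text
9.375 [ 592.59 -190.27  200.84] [-180.     -0.02  -21.55] [-0.02  0.94 -1.5 ] [0.02 0.01 0.01] [  13.37   24.07   -1.73   98.39    0.84   57.53 -100.21]
shift m [-0.    0.    0.02] turn [-0.   -0.02  0.05]
```

View pics/s4.png

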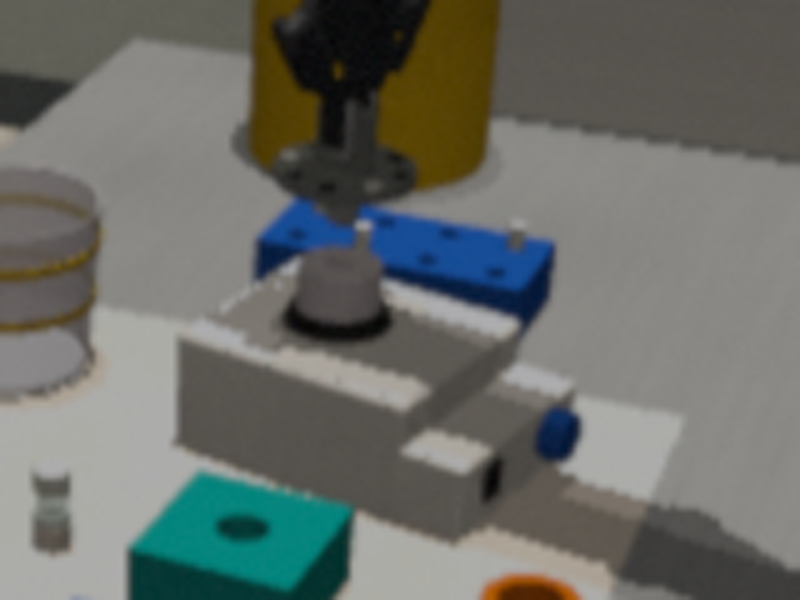

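In the side view the tang is poised above the hub (tang tip at (345,215), hub top at (340,262)). I'll go down gently.

{"fn": "apply_moves", "kwargs": {"deltas": [[255,[-0.0002,0.0002,0.006],[0,0,0]],[255,[-0.0002,0.0002,0.013],[0,0,0]],[255,[-0.0002,0.0002,0.019],[0,0,0]],[255,[-0.0002,0.0002,0.023],[0,0,0]],[255,[-0.0002,0.0002,0.025],[0,0,0]],[255,[-0.0002,0.0002,0.027],[0,0,0]],[255,[-0.0002,0.0002,0.028],[0,0,0]],[255,[-0.0002,0.0002,0.029],[0,0,0]],[255,[-0.0002,0.0002,0.029],[0,0,0]]]}}

```text
t: 10.55
eef_pos: [592.2, -190.5, 171.6]
orientation: [-180.0, -0.0, -21.6]
wrist_force: [-0.5, 0.2, -2.3]
opening: 0.13
grip_force: 59.6
```

{"fn": "apply_moves", "kwargs": {"deltas": [[255,[0,0,0.001],[0,0,0]],[255,[0,0,0.002],[0,0,0]],[255,[0,0,0.003],[0,0,0]],[255,[0,0,0.003],[0,0,0]]]}}

```text
t: 11.05
eef_pos: [592.1, -190.5, 168.5]
orientation: [180.0, 0.0, -21.6]
wrist_force: [0.7, 0.4, -2.4]
opening: 0.129
grip_force: 59.6
```

```bash
python3 -c "
from h import *
s=observe(); print(s['eef_pos'],s['wrist_force'],s['moment'])"
```

```text
[ 592.11220639 -190.48990254  168.4998326 ] [ 0.72350563  0.44110145 -2.39530399] [ 0.000908   -0.00963838 -0.01880802]
```

{"fn": "apply_moves", "kwargs": {"deltas": [[255,[0,0,0.0015],[0,0,0]],[255,[0,0,0.003],[0,0,0]],[255,[0,0,0.0045],[0,0,0]],[255,[0,0,0.006],[0,0,0]],[255,[0,0,0.006],[0,0,0]]]}}

```text
t: 11.68
eef_pos: [592.1, -190.5, 162.4]
orientation: [180.0, 0.0, -21.6]
wrist_force: [0.4, 0.7, -3.4]
opening: 0.131
grip_force: 59.6
```

{"fn": "apply_moves", "kwargs": {"deltas": [[255,[0,0,0.0015],[0,0,0]],[255,[0,0,0.003],[0,0,0]],[255,[0,0,0.005],[0,0,0]],[255,[0,0,0.007],[0,0,0]],[255,[0,0,0.009],[0,0,0]],[255,[0,0,0.011],[0,0,0]],[255,[0,0,0.0125],[0,0,0]],[255,[0,0,0.014],[0,0,0]],[255,[0,0,0.014],[0,0,0]]]}}

```text
t: 12.8
eef_pos: [592.1, -190.5, 148.5]
orientation: [180.0, 0.0, -21.6]
wrist_force: [0.1, 0.9, -3.0]
opening: 0.13
grip_force: 59.6
```

{"fn": "apply_moves", "kwargs": {"deltas": [[255,[0,0,0.001],[0,0,0]],[255,[0,0,0.002],[0,0,0]],[255,[0,0,0.003],[0,0,0]],[255,[0,0,0.004],[0,0,0]],[255,[0,0,0.0045],[0,0,0]],[255,[0,0,0.0045],[0,0,0]]]}}

```text
t: 13.55
eef_pos: [592.2, -190.5, 144.1]
orientation: [180.0, 0.0, -21.6]
wrist_force: [-1.1, 0.3, -3.0]
opening: 0.131
grip_force: 59.6
```

{"fn": "apply_moves", "kwargs": {"deltas": [[255,[0,0,0.0005],[0,0,0]],[255,[0,0,0.001],[0,0,0]],[255,[0,0,0.0013],[0,0,0]],[255,[0,0,0.0013],[0,0,0]]]}}

```text
t: 14.05
eef_pos: [592.3, -190.5, 143.0]
orientation: [-180.0, -0.0, -21.6]
wrist_force: [0.3, -0.2, -1.0]
opening: 0.13
grip_force: 59.9
```

{"fn": "apply_moves", "kwargs": {"deltas": [[255,[0,0,0.0005],[0,0,0]],[255,[0,0,0.001],[0,0,0]],[255,[0,0,0.001],[0,0,0]]]}}

```text
t: 14.42
eef_pos: [592.3, -190.5, 142.0]
orientation: [-180.0, -0.0, -21.6]
wrist_force: [-0.5, 0.4, 1.3]
opening: 0.127
grip_force: 60.2
```

{"fn": "apply_moves", "kwargs": {"deltas": [[215,[0,0,-0.0005],[0,0,0]],[200,[0,0,-0.0005],[0,0,0]],[180,[0,0,-0.0005],[0,0,0]],[150,[0,0,-0.0005],[0,0,0]],[120,[0,0,-0.0005],[0,0,0]],[120,[0,0,-0.0005],[0,0,0]],[120,[0,0,-0.0005],[0,0,0]]]}}

```text
t: 15.3
eef_pos: [592.2, -190.5, 142.3]
orientation: [-180.0, -0.0, -21.6]
wrist_force: [0.4, 1.6, 0.1]
opening: 0.53
grip_force: 0.0
```

{"fn": "apply_moves", "kwargs": {"deltas": [[120,[0,0,-0.01],[0,0,0]],[120,[0,0,-0.03],[0,0,0]],[120,[0,0,-0.055],[0,0,0]],[120,[0,0,-0.08],[0,0,0]],[120,[0,0,-0.1],[0,0,0]],[120,[0,0,-0.11],[0,0,0]],[120,[0,0,-0.115],[0,0,0]],[120,[0,0,-0.115],[0,0,0]]]}}

```text
t: 16.3
eef_pos: [592.1, -190.5, 257.1]
orientation: [180.0, 0.0, -21.6]
wrist_force: [-0.9, -1.0, -1.1]
opening: 0.528
grip_force: 0.0
```

Run:
```python
from h import *
np.set_printoptions(precision=2,suppress=True)
s=observe(); print(s["t"],s["eef_pos"],s["wrist_force"],s["opening"],s["grip_force"])
c=get_calibration("wrist"); im,d=grab_frame("wrist"); W=cloud(d,c)
r=np.hypot(W[...,0]-593,W[...,1]+191.4)
p=W[(W[...,2]>122)&(W[...,2]<140)&(r<50)]
print(len(p),np.median(p,0),cv2.minEnclosingCircle(p[:,:2].astype(np.float32)))
B=np.c_[p[:,:2]-[593,-191.4],np.ones(len(p))]; k=np.linalg.lstsq(B,p[:,2],rcond=None)[0]; print("tilt",np.degrees(k[:2]),k[2])
v,_=grab_frame("side"); v=cv2.resize(v[100:220,250:410],(400,300),interpolation=2)
cv2.imwrite("pics/end.png",np.hstack([v,cv2.resize(im,(400,300))])[:,:,::-1])
```

```text
16.3 [ 592.06 -190.46  257.1 ] [-0.93 -1.03 -1.14] 0.5277121076367302 0.0
7329 [ 597.6  -194.93  131.08] ((593.1497192382812, -191.44322204589844), 44.96658706665039)
tilt [-0.05 -0.02] 131.1265399417047
```

View pics/end.png

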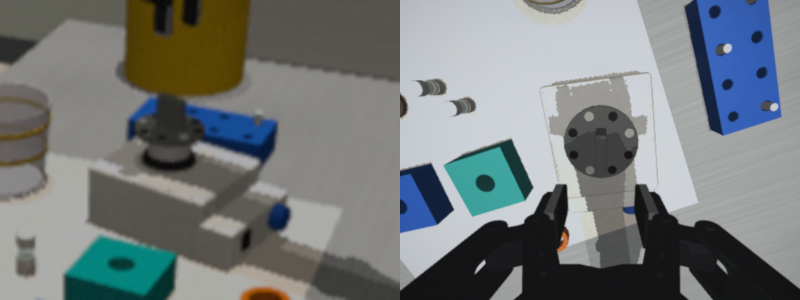

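The pictures show the disc flat on the hub at (168,130) on the left and (600,140) on the right. Its tilt is under 0.1°, the top is at the expected height, and the gripper is clear.

```bash
python3 -c "
from rig import *
print(job_done())"
```

```text
the job is handed in; nothing more can be done
None
```

The tube head is on the mixer with its disc flat and fully home on the hub (about 4 N measured when seating), released with the gripper clear, and I handed the job in at about 16 s.

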